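Find the empty compartment by its rocking lid and push it open

ROBOT

A 6-joint arm with a two-finger parallel gripper is mounted at the origin on the work surface. World frame = base frame: x ahead of the robot, y to its left, z up, the work surface at z = 0. Lengths are in m, angles in degrees, forces in N, time in s.
With the tool pointing down it reaches from about 0.25 to 0.725 m from the base axis. Payload 9.7 kg.
Tool frame: the origin (TCP) lies on the centre line of the jaws, within the pads' length; the fingertips stand bot.nose_length ahead of it and the grasp point (between the pads) lies 11 mm behind it (bot.nose_length is the distance from the TCP to the fingertips, in m); z points along the fingers, y is the line along which they close (so a half turn about z gives the same grasp; the last joint's range is limited). The gripper opens to 85 mm and grips with 20 to 120 N. Pads are 22 mm wide; open, the fingers measure 114 mm over their backs; the gripper's body (76 mm by 85 mm) begins 54 mm behind the grasp point. The pads swing forward as they close: fully open they stand 13 mm farther back than shut.
Start: joints at [65.432, 4.979, 10.078, 95.1, 0, 90], TCP at [0.229, 0.5, 0.239] pointing down, gripper open.
Joint ranges: [-179.16, 179.16], [-48.56, 103.87], [-65.8, 70.77], [-126.05, 130.52], [-82.76, 87.17], [-180, 180]. Speed limits (degrees/s): [127.2, 127.2, 147.25, 180, 180, 180].

INTERFACE

Orientations are given as [roll, pitch, yaw] about the fixed x, y, z axes, in that order (R = Rz(yaw) Ry(pitch) Rx(roll)).
In Python, from workcell import bot gives the robot as it stands. The module is installed in compiled form; this text tells all that it offers.
- The arm moves only by the shell command python3 -m inch 'ROWS' [OPENING] [FORCE]. ROWS is JSON, a list of rows, each a list of 4 numbers: the shift along the world's x, y, z in cm, then the turn about the world's z in degrees. A call has exactly 8 rows; each row is the pose to reach, as a shift and turn from the pose commanded when the call began; what a row does not reach only later rows make up. A row lasts 1/8 s, in which the tool goes at most 62.5 mm and 10.7 degrees, less where a joint would pass 70% of its speed; a pose out of reach is approached as far as the arm can. A call with a gripper value outside its range is refused whole. OPENING is the finger opening in cm, from 0 to 8.54, set as the call begins (- or left out, the last holds). The fingers move at their own pace and stop on an object; FORCE is the grip in N (left out, the last holds). Time passes only in rows, so rows that repeat a pose let the fingers close, or fill a call up. It gives the time, the measured TCP pose, the force, the opening and the grip force at its end, in the units of the state.
- bot.get_obs(): the state, without advancing time (a new reading comes with each control period).
- bot.camera(name): name is "scene" or "top"; returns a dict with "img" (400x640x3 uint8, red, green, blue), "fovy" (degrees; the focal length in pixels is half the picture's height over the tangent of half this angle, whatever the lens; pixels are square), "cx", "cy" (the principal point, pixels), "R" (3x3) and "t" (3): a world point X has camera coordinates R X + t. Camera axes: x right, y down, z forward; pixel columns grow to the right and rows downward; lengths in m; the calibration is good to about 2 mm. A picture is of the moment at which its call begins. There is no depth.
- bot.job_done(): hands the job in; it is judged then, once.
Trained networks look in a picture, given as the dict that the camera call returned (one of the last four; its "shot" number tells which), for a name from the list of things; names that differ only in an ending like _2 or _b are one class to them, and where a whole thing is asked for, a point or a joint stands for the part that bears it (a point fixed in the world has none). Each returns a list of dicts, best first, with "score" (0 to 1); they miss things now and then, are a little off and sometimes report something else, mostly with a low value. They report only what shows in the picture. A call takes as long as a camera call.
- bot.find_in(thing, picture): "point" ([column, row] in pixels, amid what is visible of it).
- bot.landmark_of(thing, picture): "point" ([column, row] in pixels: a listed point, or the origin of a listed thing).
The state is a dict: "time": time; "q": joint angles; "qd": joint speeds; "joint_efforts": joint torques, N m; "ee_pos": TCP position; "tcp_rot": TCP orientation; "wrist_force": force on the tool from outside, world axes, zero at the start; "torque": the same for the moment, N m; "opening": finger opening in m; "grasp_force": force on a finger pad.
Only numpy, scipy, OpenCV 4.12 (cv2) and the standard library are available. Lean on these libraries where they do the work, as an engineer would, in place of code of your own. Each camera call takes 0.05 s, during which the arm holds its last target. There are 200 camera calls.

TASK

One of the four compartments of the stock case has run empty: its lid rocks when you press on one end, while the lids over the full ones stay firm. Find it by pressing lightly with the fingertips, push one end of that lid down until it stands open at 40 degrees or more for refilling, and take the hand away. Pick nothing up, and leave the things on and around the case where they are.

Things in the scene. Friction and masses are not known exactly. Their poses are not given: they have to be found in the camera images.
- case: Fixed grey case, 144 (x) by 516 (y) by 80 mm high. Origin: centre of its underside; -x side faces the robot. Four compartments 120 by 100 mm, floor 6 mm up, in a row: centres at x 0, y +192, +88, -88, -192 mm, under lid1 to lid4; a solid deck 76 mm wide between the middle two. Three (differs each time, not visible) are packed to 1 mm under the lid; one is empty but for a 4 mm pad.
- lid1 (a joint): Tilt (rad) of lid 1, leftmost (+y end): 0 level, positive = near (robot side) end down, stops at +-1.0. Pivot: the lid's middle line, parallel to the case's y, 75 mm above the bench. Over a full compartment it gives under 0.06, then is solid; over the empty one it turns against light friction (0.06 N m: 1 to 2 N at 40 mm out) and stays as left.
- lid1_top (a point): Middle of lid 1's top face, 78 mm above the bench when level, at x 0, y 192 mm of the case. x points away from the robot, y along the pivot, z out of the face. White plate 116 (x) by 96 (y) by 6 mm, a flat grey press mark 42 mm either side of the pivot. The half not pressed rises up to 49 mm: keep the gripper's wide side parallel to the case's y.
- lid2 (a joint): Tilt (rad) of lid 2, left of the middle deck: 0 level, positive = near (robot side) end down, stops at +-1.0. Pivot: the lid's middle line, parallel to the case's y, 75 mm above the bench. Over a full compartment it gives under 0.06, then is solid; over the empty one it turns against light friction (0.06 N m: 1 to 2 N at 40 mm out) and stays as left.
- lid2_top (a point): Middle of lid 2's top face, 78 mm above the bench when level, at x 0, y 88 mm of the case. x points away from the robot, y along the pivot, z out of the face. White plate 116 (x) by 96 (y) by 6 mm, a flat grey press mark 42 mm either side of the pivot. The half not pressed rises up to 49 mm: keep the gripper's wide side parallel to the case's y.
- lid3 (a joint): Tilt (rad) of lid 3, right of the middle deck: 0 level, positive = near (robot side) end down, stops at +-1.0. Pivot: the lid's middle line, parallel to the case's y, 75 mm above the bench. Over a full compartment it gives under 0.06, then is solid; over the empty one it turns against light friction (0.06 N m: 1 to 2 N at 40 mm out) and stays as left.
- lid3_top (a point): Middle of lid 3's top face, 78 mm above the bench when level, at x 0, y -88 mm of the case. x points away from the robot, y along the pivot, z out of the face. White plate 116 (x) by 96 (y) by 6 mm, a flat grey press mark 42 mm either side of the pivot. The half not pressed rises up to 49 mm: keep the gripper's wide side parallel to the case's y.
- lid4 (a joint): Tilt (rad) of lid 4, rightmost (-y end): 0 level, positive = near (robot side) end down, stops at +-1.0. Pivot: the lid's middle line, parallel to the case's y, 75 mm above the bench. Over a full compartment it gives under 0.06, then is solid; over the empty one it turns against light friction (0.06 N m: 1 to 2 N at 40 mm out) and stays as left.
- lid4_top (a point): Middle of lid 4's top face, 78 mm above the bench when level, at x 0, y -192 mm of the case. x points away from the robot, y along the pivot, z out of the face. White plate 116 (x) by 96 (y) by 6 mm, a flat grey press mark 42 mm either side of the pivot. The half not pressed rises up to 49 mm: keep the gripper's wide side parallel to the case's y.
- tape: Roll of masking tape lying flat on the case's middle deck, 64 mm across, 18 mm high. Origin: centre of its underside. A bystander: to be left where it is.
- can: Aerosol can standing on the bench just beyond the case's -y end, 66 mm across, 190 mm high. Origin: centre of its underside. A bystander: to be left where it is.
- carton: Small cardboard carton standing just beyond the case's +y end, 70 by 90 mm, 55 mm high. Origin: centre of its underside. A bystander: to be left where it is.
- scraper: Scraper (flat spatula) about 200 mm long lying on the bench along the near side of the case, under 30 mm high. Origin: under its middle; its x runs along it. A bystander: to be left where it is.
- funnel: Blue plastic funnel standing mouth down on the bench behind the case, 90 mm across, 100 mm high. Origin: centre of its underside. A bystander: to be left where it is.
- jar: White jar, 68 mm across, 70 mm high, on the bench behind the case, left of the funnel. Origin: centre of its underside. A bystander: to be left where it is.

How it is judged:
By the outcome, as a careful person would: the job done as asked, in the order asked, and still so for the second after the job is handed in, with the robot touching nothing.
It also fails if it takes over 48 s, if anything falls off the work surface, if the arm or the gripper's body presses on something with over 40 N, if the wrist force passes 120 N, or if a joint passes its speed limit or range.

## Working session

There is one attempt and no reset: what is moved stays moved. The work goes in short steps, Python scripts to look and compute and a shell command to move; the robot and the scene stay as the last step left them, time stands still between calls to the robot, and variables do not carry over. Pictures are saved under pics/ and viewed, at most 10 in all, crops included, and the job is handed in when it is done.

```bash
mkdir -p pics; cat > h.py <<'E'
import numpy as np, cv2
from workcell import bot
def ray(c,p,z):
    f=c["img"].shape[0]/2/np.tan(np.radians(c["fovy"])/2)
    d=np.array([(p[0]-c["cx"])/f,(p[1]-c["cy"])/f,1]); R=np.array(c["R"]);t=np.array(c["t"])
    o=-R.T@t; d=R.T@d; return o+d*(z-o[2])/d[2]
def save(c,n): cv2.imwrite("pics/"+n,c["img"][:,:,::-1])
E
python3 - <<'E'
from h import *
print(bot.nose_length); o=bot.get_obs(); print(o["ee_pos"],o["tcp_rot"],o["wrist_force"],o["opening"],o["time"])
for n in("top","scene"):
    c=bot.camera(n); save(c,n+"0.png")
    for k,z in (("lid1_top",.078),("lid2_top",.078),("lid3_top",.078),("lid4_top",.078),("case",0),("tape",.08),("can",0),("carton",0),("scraper",0),("funnel",0),("jar",0)):
        for r in bot.landmark_of(k,c)[:2]: print(n,k,np.round(r["point"]),round(r["score"],2),ray(c,r["point"],z).round(3))
E
```

```text
0.008
[0.22854739 0.50000814 0.23855052] [-1.79919471e+02 -7.35077389e-04  1.55435074e+02] [0.63094424 0.15150875 0.07514174] 0.08551174425030345 0.0
top lid1_top [263. 205.] 0.82 [0.63  0.205 0.078]
top lid2_top [295. 204.] 0.73 [0.624 0.103 0.078]
top lid2_top [426. 192.] 0.5 [ 0.631 -0.317  0.078]
top lid3_top [338. 241.] 0.72 [ 0.496 -0.02   0.078]
top lid3_top [348. 200.] 0.63 [ 0.624 -0.065  0.078]
top lid4_top [384. 200.] 0.58 [ 0.614 -0.179  0.078]
top tape [324. 198.] 0.71 [0.636 0.01  0.08 ]
top tape [224. 197.] 0.68 [0.667 0.328 0.08 ]
top can [336. 163.] 0.73 [ 0.775 -0.046  0.   ]
top carton [222. 192.] 0.57 [0.704 0.35  0.   ]
top scraper [337. 240.] 0.97 [ 0.508 -0.022  0.   ]
top funnel [337. 167.] 0.72 [ 0.761 -0.046  0.   ]
top funnel [422. 191.] 0.7 [ 0.652 -0.327  0.   ]
top jar [287. 173.] 0.77 [0.754 0.126 0.   ]
top jar [338. 163.] 0.69 [ 0.773 -0.052  0.   ]
scene lid1_top [373. 170.] 0.98 [0.629 0.207 0.078]
scene lid2_top [349. 189.] 0.84 [0.642 0.102 0.078]
scene lid3_top [294. 218.] 0.68 [ 0.632 -0.081  0.078]
scene lid3_top [264. 235.] 0.3 [ 0.625 -0.176  0.078]
scene lid4_top [262. 235.] 0.88 [ 0.622 -0.179  0.078]
scene case [322. 218.] 0.92 [0.629 0.02  0.   ]
scene tape [323. 204.] 0.86 [0.642 0.009 0.08 ]
scene tape [289. 200.] 0.47 [ 0.572 -0.053  0.08 ]
scene can [220. 291.] 0.73 [ 0.65  -0.334  0.   ]
scene scraper [288. 197.] 0.5 [ 0.503 -0.012  0.   ]
scene funnel [337. 265.] 0.94 [ 0.777 -0.051  0.   ]
scene jar [379. 224.] 0.93 [0.747 0.132 0.   ]
scene jar [295. 217.] 0.36 [ 0.576 -0.038  0.   ]
```

View pics/top0.png

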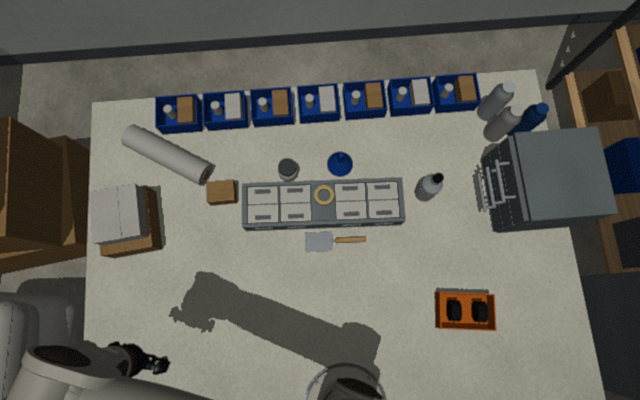

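View pics/scene0.png

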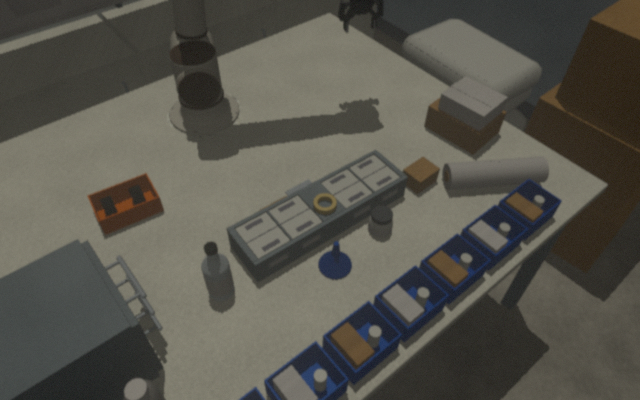

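The top view shows the case spanning columns 243–404 and rows 178–229, with the tape at (324,195) and the scraper at (335,241). In the scene view the lids run from (262,235) to (373,170). The detections agree, apart from a few low-score strays. I'll refine the case pose from the lid plates.

```bash
python3 - <<'E'
from h import *
c=bot.camera("top"); g=cv2.cvtColor(c["img"],cv2.COLOR_RGB2GRAY)[176:232,238:410]
for v in (160,180,195):
    m=(g>v).astype(np.uint8); n,l,s,ce=cv2.connectedComponentsWithStats(m,connectivity=4)
    for i in range(1,n):
        if s[i,4]>120: print(v,s[i],ce[i].round(1),ray(c,ce[i]+[238,176],.078).round(4))
for p in ((243,182),(402,178),(404,221),(243,229)): print(ray(c,p,.08).round(3))
E
python3 -m inch '[[2,-2,0,10],[6,-5,0,20],[10,-8,0,22],[16,-13,0,22],[21,-18,0,22],[27,-23,0,22],[31,-27,0,22],[33.7,-29.4,0,22.5]]' 0 20
python3 -c "
from workcell import bot;print(bot.get_obs()['q'])"
```

```text
[0.71  0.264 0.08 ]
[ 0.681 -0.246  0.08 ]
[ 0.541 -0.235  0.08 ]
[0.558 0.271 0.08 ]
time: 2.25
ee_pos: [0.5619, 0.2092, 0.2394]
tcp_rot: [180.0, 0.0, 177.9]
wrist_force: [0.2, 1.0, 0.1]
opening: -0.0
grasp_force: 0.0
[2.04237775e+01 1.19677818e+01 1.79267457e+01 9.59334961e+01
 4.07617970e-03 2.24853287e+01]
```

```bash
python3 -m inch '[[1.3,0.1,-4,0],[2.6,0.1,-8,0],[2.6,0.1,-12,0],[2.6,0.1,-14,0],[2.6,0.1,-14.6,0],[2.6,0.1,-14.6,0],[2.6,0.1,-14.6,0],[2.6,0.1,-14.6,0]]'
python3 -m inch '[[0,0,-0.2,0],[0,0,-0.4,0],[0,0,-0.6,0],[0,0,-0.8,0],[0,0,-0.9,0],[0,0,-0.9,0],[0,0,-0.9,0],[0,0,-0.9,0]]'
python3 - <<'E'
from h import *
c=bot.camera("top");s=bot.camera("scene")
cv2.imwrite("pics/p1.png",cv2.resize(np.hstack([c["img"][140:260,200:360],s["img"][110:230,280:440]]),None,fx=2.4,fy=2.4)[:,:,::-1])
E
```

```text
time: 3.25
ee_pos: [0.587, 0.2121, 0.0944]
tcp_rot: [180.0, 0.1, 177.9]
wrist_force: [-0.4, -0.0, -0.3]
opening: 0.0002
grasp_force: 0.0
time: 4.25
ee_pos: [0.5865, 0.2119, 0.0852]
tcp_rot: [180.0, 0.0, 177.9]
wrist_force: [-3.8, -0.5, 5.8]
opening: -0.0002
grasp_force: 3.4
```

View pics/p1.png

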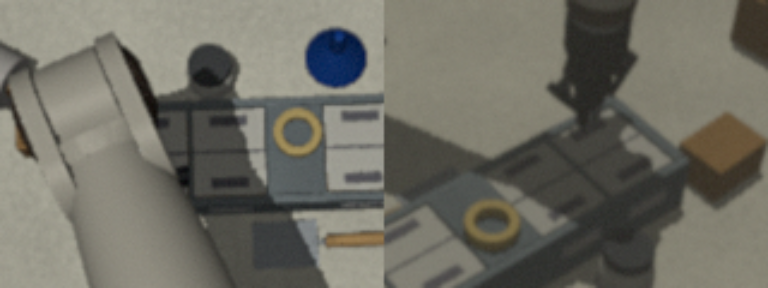

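The crop shows the fingertips on lid 1's near half, in contact. I'll press a little more.

```bash
python3 -m inch '[[0,0,-0.1,0],[0,0,-0.2,0],[0,0,-0.2,0],[0,0,-0.2,0],[0,0,-0.2,0],[0,0,-0.2,0],[0,0,-0.2,0],[0,0,-0.2,0]]'
```

```text
time: 5.35
ee_pos: [0.5865, 0.2119, 0.0851]
tcp_rot: [180.0, 0.1, 177.9]
wrist_force: [-8.2, -2.5, 18.5]
opening: -0.0001
grasp_force: 9.5
```

Lid 1 is firm at 1 mm down, so it's full. Next is lid 2.

```bash
python3 -m inch '[[0,0,1.5,0],[0,0,3,0],[0,-4,3,0],[0,-8,3,0],[0,-10.6,2.5,0],[0,-10.6,1.5,0],[0,-10.6,1.2,0],[0,-10.6,1.2,0]]'
python3 -m inch '[[0,0,-0.2,0],[0,0,-0.4,0],[0,0,-0.6,0],[0,0,-0.8,0],[0,0,-1.0,0],[0,0,-1.1,0],[0,0,-1.1,0],[0,0,-1.1,0]]'
python3 -m inch '[[0,0,-0.1,0],[0,0,-0.2,0],[0,0,-0.2,0],[0,0,-0.2,0],[0,0,-0.2,0],[0,0,-0.2,0],[0,0,-0.2,0],[0,0,-0.2,0]]'
```

```text
time: 6.35
ee_pos: [0.5864, 0.1068, 0.094]
tcp_rot: [180.0, -0.0, 178.0]
wrist_force: [-0.7, 0.4, -0.4]
opening: 0.0001
grasp_force: 0.0
time: 7.35
ee_pos: [0.5865, 0.1059, 0.0852]
tcp_rot: [180.0, 0.1, 177.9]
wrist_force: [-7.0, -0.4, 13.0]
opening: 0.0003
grasp_force: 6.8
time: 8.35
ee_pos: [0.5866, 0.1059, 0.0851]
tcp_rot: [180.0, 0.2, 177.9]
wrist_force: [-12.8, -1.6, 27.0]
opening: -0.0002
grasp_force: 13.3
```

Lid 2 is firm too. For lid 3 I'll lift clear over the tape.

```bash
python3 -m inch '[[0,0,3,0],[0,0,6,0],[0,-5,6,0],[-0.5,-10,6,0],[-0.5,-15,6,0],[-0.5,-17.8,6,0],[-0.5,-17.8,4,0],[-0.5,-17.8,1.4,0]]'
python3 -m inch '[[0,0,-0.2,0],[0,0,-0.4,0],[0,0,-0.6,0],[0,0,-0.8,0],[0,0,-1.0,0],[0,0,-1.1,0],[0,0,-1.1,0],[0,0,-1.1,0]]'
python3 -m inch '[[0,0,-0.1,0],[0,0,-0.2,0],[0,0,-0.2,0],[0,0,-0.2,0],[0,0,-0.2,0],[0,0,-0.2,0],[0,0,-0.2,0],[0,0,-0.2,0]]'
```

```text
time: 9.35
ee_pos: [0.5819, -0.0729, 0.0953]
tcp_rot: [-180.0, 0.1, 177.9]
wrist_force: [0.1, 0.5, 0.0]
opening: 0.0005
grasp_force: 0.0
time: 10.35
ee_pos: [0.5817, -0.0721, 0.0844]
tcp_rot: [180.0, 0.0, 177.9]
wrist_force: [1.5, 0.8, 0.6]
opening: -0.0002
grasp_force: 0.6
time: 11.35
ee_pos: [0.5815, -0.0721, 0.0822]
tcp_rot: [-180.0, -0.0, 177.9]
wrist_force: [-0.2, -0.1, 0.5]
opening: -0.0002
grasp_force: 0.1
```

Lid 3 gives: the tips are below the full-lid stop with almost no force. I'll push on down.

```bash
python3 -m inch '[[0,0,-0.4,0],[0,0,-0.8,0],[0,0,-1.2,0],[0,0,-1.6,0],[0,0,-2.0,0],[0,0,-2.4,0],[0,0,-2.7,0],[0,0,-2.7,0]]'
python3 - <<'E'
from h import *
c=bot.camera("top");s=bot.camera("scene")
cv2.imwrite("pics/p2.png",cv2.resize(np.hstack([c["img"][140:260,280:440],s["img"][150:270,220:380]]),None,fx=2.4,fy=2.4)[:,:,::-1])
E
```

```text
time: 12.35
ee_pos: [0.5813, -0.0721, 0.0548]
tcp_rot: [180.0, -0.0, 177.9]
wrist_force: [-0.2, -0.2, 0.6]
opening: 0.0
grasp_force: 0.0
```

View pics/p2.png

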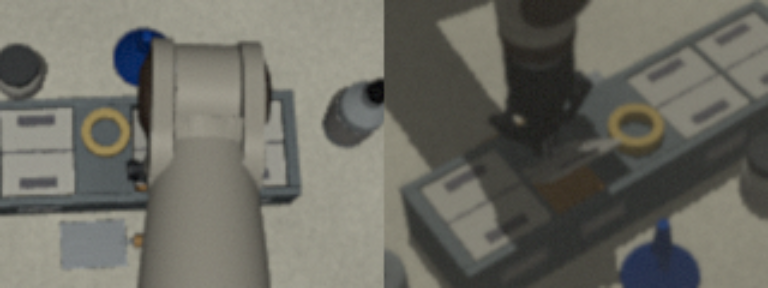

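Lid 3's far end has risen and the pad in the compartment shows, at about (575,190) in the crop. I'll go 6 mm deeper for margin.

```bash
python3 -m inch '[[0,0,-0.2,0],[0,0,-0.4,0],[0,0,-0.6,0],[0,0,-0.6,0],[0,0,-0.6,0],[0,0,-0.6,0],[0,0,-0.6,0],[0,0,-0.6,0]]'
```

```text
time: 13.45
ee_pos: [0.5816, -0.0721, 0.0493]
tcp_rot: [-180.0, -0.0, 177.9]
wrist_force: [0.9, -0.1, 0.5]
opening: 0.0001
grasp_force: 0.0
```

```bash
python3 -m inch '[[0,0,1,0],[0,0,3,0],[0,0,6,0],[0,0,10,0],[-5,0,14,0],[-10,5,16,0],[-15,10,16,0],[-20,15,16,0]]'
python3 -m inch '[[0,5,0,0],[0,10,0,0],[0,15,0,0],[0,20,0,0],[0,20,0,0],[0,20,0,0],[0,20,0,0],[0,20,0,0]]'
python3 - <<'E'
from h import *
c=bot.camera("top");s=bot.camera("scene")
cv2.imwrite("pics/p3.png",cv2.resize(np.hstack([c["img"][150:250,280:440],s["img"][150:250,220:380]]),None,fx=2.5,fy=2.5,interpolation=cv2.INTER_CUBIC)[:,:,::-1])
E
```

```text
time: 14.45
ee_pos: [0.4001, 0.0589, 0.2103]
tcp_rot: [180.0, 0.1, 177.9]
wrist_force: [-0.3, 0.6, -1.2]
opening: 0.0001
grasp_force: 0.0
time: 15.45
ee_pos: [0.4016, 0.2572, 0.2094]
tcp_rot: [180.0, 0.0, 177.9]
wrist_force: [-0.8, 0.9, -0.8]
opening: -0.0003
grasp_force: 0.0
```

View pics/p3.png

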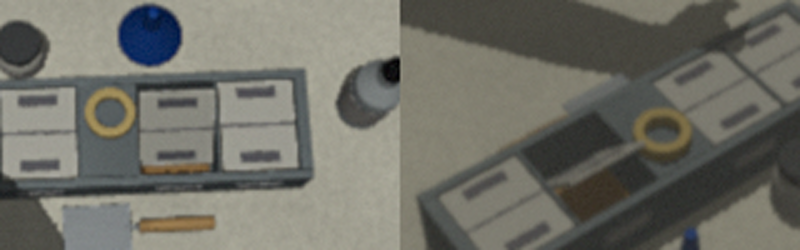

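Lid 3 stands open, with its marks at crop (178,102) and (177,155) in the top view, and it is almost edge-on in the scene view. Nothing else has moved. I'll check the angle by projecting the marks.

```bash
python3 - <<'E'
from h import *
C={n:bot.camera(n) for n in("top","scene")}
yx=np.array([.999,-.038,0]);yy=np.array([.038,.999,0]);P=np.array([.625,.014,.075])-.088*yy
def pr(c,X):
    f=200/np.tan(np.radians(c["fovy"])/2);v=np.array(c["R"])@X+c["t"];return np.array([c["cx"]+f*v[0]/v[2],c["cy"]+f*v[1]/v[2]])
for th in (0,30,40,45,50,55,57):
    t=np.radians(th);a=np.cos(t)*yx+np.sin(t)*np.array([0,0,1]);n=-np.sin(t)*yx+np.cos(t)*np.array([0,0,1])
    Q=lambda u,v:P+u*a+v*yy+.003*n
    print(th,[pr(C["top"],Q(u,0)).round(1) for u in(.042,-.042)],"scene far/near edge, crop px",[((pr(C["scene"],Q(u,v))-[220,150])*2.5+[400,0]).round() for u in(.058,-.058) for v in(.048,-.048)])
E
```

```text
0 [array([349.8, 187.7]), array([351.4, 213.4])] scene far/near edge, crop px [array([654., 176.]), array([580., 219.]), array([591., 110.]), array([519., 150.])]
30 [array([350.4, 188.2]), array([350.8, 213.4])] scene far/near edge, crop px [array([649., 153.]), array([574., 196.]), array([595., 131.]), array([523., 170.])]
40 [array([350.6, 189.2]), array([350.6, 212.6])] scene far/near edge, crop px [array([646., 145.]), array([570., 187.]), array([598., 139.]), array([527., 178.])]
45 [array([350.7, 189.9]), array([350.5, 212.1])] scene far/near edge, crop px [array([644., 140.]), array([568., 183.]), array([600., 143.]), array([528., 182.])]
50 [array([350.8, 190.6]), array([350.4, 211.5])] scene far/near edge, crop px [array([642., 136.]), array([566., 179.]), array([601., 147.]), array([530., 186.])]
55 [array([350.9, 191.4]), array([350.3, 210.8])] scene far/near edge, crop px [array([639., 132.]), array([563., 174.]), array([604., 151.]), array([533., 191.])]
57 [array([350.9, 191.7]), array([350.2, 210.5])] scene far/near edge, crop px [array([638., 130.]), array([562., 172.]), array([604., 152.]), array([533., 192.])]
```

The mark spacing (21.2 px) and the thin scene view both put the lid at about 50 degrees, which fits the depth pushed. The hand is clear, so I'm handing in.

```bash
python3 -c "
from workcell import bot;print(bot.job_done())"
```

```text
the job is handed in; nothing more can be done
None
```

Lid 3 covers the empty compartment: it now stands open at about 50° (estimated from the images), lids 1 and 2 pressed firm, lid 4 was not tested, the hand is clear, nothing else looked disturbed in the last pictures, and the job was handed in after about 16 s.

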